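Clamp the whetstone in its sprung holder

ROBOT

A 6-joint arm with a two-finger parallel gripper is mounted at the origin on a cart in front of the work surface, level with it; the furniture and walls round the work are solid. World frame = base frame: x ahead of the robot, y to its left, z up, the work surface at z = 0. Lengths are in m, angles in rad, forces in N, time in s.
With the tool pointing down it reaches from about 0.275 to 0.85 m from the base axis. Payload 5.2 kg.
Tool frame: the origin (TCP) lies on the front face of the gripper's body, between the roots of the fingers; the fingertips stand 73 mm ahead of it and the grasp point (between the pads) lies 54 mm ahead of it; z points along the fingers, y is the direction in which the jaws open and shut (so a half turn about z gives the same grasp; the last joint's range is limited). The gripper opens to 85 mm and grips with 20 to 120 N. Pads are 22 mm wide; open, the fingers measure 114 mm over their backs; the gripper's body (76 mm by 85 mm) begins 54 mm behind the grasp point. The pads swing forward as they close: fully open they stand 13 mm farther back than shut.
Start: joints at [-0.203, 0.259, 1.535, -0, 1.348, -0.203], TCP at [0.55, 0, 0.304] pointing down, gripper open.
Joint ranges: [-3.14, 3.14], [-0.91, 2.08], [0.19, 2.58], [-1.22, 4.36], [0.22, 2.71], [-3.12, 3.12]. Speed limits (rad/s): [2.57, 2.57, 3.14, 3.14, 3.14, 3.14].

INTERFACE

Orientations are given as [roll, pitch, yaw] about the fixed x, y, z axes, in that order (R = Rz(yaw) Ry(pitch) Rx(roll)).
In Python, from bench import ctrl, optics, order, find_in, landmark_of gives the robot as it stands. The module is installed in compiled form; this text tells all that it offers.
- The arm moves only by the tool play_rows, never from a script. Its argument "rows" is a list that holds one entry, the list of rows, each a list of 7 numbers: the shift along the tool's x, y, z as a fraction of full scale, then the turn, a rotation vector about the tool's x, y, z as a fraction of full scale, then the opening, from 0 (shut) to 1 (fully open). In form: [[[tx, ty, tz, rx, ry, rz, claw], ...]]. A call has 1 to 12 rows; each row is the pose to reach, as a shift and turn from the pose commanded when the call began, along the tool's axes at that moment; what a row does not reach only later rows make up. Full scale, the value 1, is 0.2 m for a shift and pi/4 rad for a turn. A row lasts 1/10 s, in which the tool goes at most 50 mm and 8.59 degrees, less where a joint would pass 70% of its speed; a pose out of reach is approached as far as the arm can. A call with a number of a shift or a turn outside -1 to 1 is refused whole. A call with a gripper value outside its range is refused whole. The fingers move at their own pace and stop on an object; "force" is the grip in N (left out, the last holds). Time passes only in rows, so rows that repeat a pose let the fingers close. It gives the time, the measured TCP pose, the force and the opening at its end, in the units of the state.
- ctrl.read_state(): the state, without advancing time (a new reading comes with each control period).
- optics.get_image(name): name is "scene" or "side" or "wrist"; returns the picture (400x640x3 uint8, red, green, blue); there is no depth.
- optics.camera_params(name): a dict with "K" (3x3 intrinsics, pixels), "rvec" (rotation vector, rad) and "tvec" (3), from world to camera coordinates, as OpenCV has them. Camera axes: x right, y down, z forward; pixel columns grow to the right and rows downward; lengths in m; the calibration is good to about 2 mm. The wrist camera is an equidistant fisheye: a pixel r from the principal point sees the ray r / f radians off the axis. A picture is of the moment at which its call begins: read the wrist's pose just before it. camera_params takes no time and is no camera call; for the wrist camera it gives the pose at the moment of the call.
- order.sign_off(): hands the job in, once; it reports no verdict.
Trained networks look in the newest picture that a camera, given by its name, has taken for a name from the list of things; names that differ only in an ending like _2 or _b are one class to them, and where a whole thing is asked for, a point or a joint stands for the part that bears it (a point fixed in the world has none). Each returns a list of dicts, best first, with "confidence" (0 to 1); they miss things now and then, are a little off and sometimes report something else, mostly with a low value. They report only what shows in the picture. A call takes as long as a camera call.
- find_in(camera, query): "position" ([column, row] in pixels, amid what is visible of it).
- landmark_of(camera, query): "position" ([column, row] in pixels: a listed point, or the origin of a listed thing).
The state is a dict: "clock": time; "joints": joint angles; "dq": joint speeds; "joint_torque": joint torques, N m; "eef_pos": TCP position; "eef_rot": TCP orientation; "ft_force": force on the tool from outside, world axes, zero at the start; "torque": the same for the moment, N m; "gripper_width": finger opening in m.
Only numpy, scipy, OpenCV 4.12 (cv2) and the standard library are available. Lean on these libraries where they do the work, as an engineer would, in place of code of your own. Each camera call takes 0.05 s, during which the arm holds its last target. There are 200 camera calls.

TASK

Get the stone ready for sharpening: pick up the whetstone and clamp it, cream side up, in the sprung stone holder. Tilt it, push one end of its bamboo base under the lip of a jaw and press that jaw back until the other end can be lowered inside the other lip, then let it come back so that both lips hold the base and the springs centre it, and let go. Be gentle: do not ram a jaw against its stop or force the stone down on a lip, and leave the other things where they are.

Things in the scene. Friction and masses are not known exactly. Their poses are not given: they have to be found in the camera images.
- stone: whetstone, about 0.4 kg: bamboo base 206 (y) x 50 (x) x 12 mm; on its middle a stone 170 x 50 x 24 mm (blue-grey below, cream on top), so the base sticks out 18 mm at both ends. Sides flush, 50 mm apart; 36 mm high in all. Origin: centre of the underside; z out of the cream face. Starts lying cream side up on the worktop; both ends alike. Home in the holder: origin 24 mm above the worktop.
- holder: dark cast foot of the stone holder, 92 (x) x 60 (y) x 20 mm, fixed; wing screw on its -x side, to 64 mm out. Origin: centre of its underside; y: length of the holder. Rods along y through it carry a grey sprung jaw at each end. The rods were locked by hand: the pair of jaws stands up to 18 mm off the foot's centre along y, either way. This is not measured: find the jaws by feel or eye.
- holder_ledge (a point): point 24 mm above the foot's origin, at the height of the jaws' ledges, on which the base rests. Over each ledge a lip: underside 15.5 mm, top 20 mm above this point. Cheeks 56 mm apart, flared at the mouth, guide the base sideways; a jaw is 66 mm wide. Along y, from the middle between the jaws: ledge 84 to 99 mm, lip 92 to 99 mm, end face of the slot 99 mm (jaw at rest).
- jaw_l (a joint): how far the jaw on the holder's +y side is pushed outwards (to +y), in m: 0 at rest, 0.020 at its stop. Pushed by 15 mm, there is just room to lower the other end of a level base inside the other jaw's lip. At rest the end faces are 198 mm apart, so the centred base (206 mm) holds each jaw at 0.004.
- jaw_r (a joint): how far the jaw on the holder's -y side is pushed outwards (to -y), in m: same travel. Springs of both jaws: 1.5 N at rest plus 0.6 N per mm, so 10.5 N at 15 mm and 13.5 N at the stop (20 mm). Either jaw may be used first. End blocks behind the jaws reach to 143 mm from the middle, 25 mm high.
- creamer: small spotted china jug, 94 x 131 x 67 mm, bystander behind the work. Origin: centre of its underside.
- timer: red and cream kitchen timer, 66 mm wide and 55 mm high, bystander. Origin: centre of its underside.
- salt: round wooden salt cellar, 91 mm wide and 55 mm high, bystander. Origin: centre of its underside.
- mill: short dark wooden pepper mill, 56 mm wide and 181 mm high, standing at the left by the range, bystander. Origin: centre of its underside.

How it is judged:
On the way, in this order (a step that is already met when the one before it is completed fails the run):
1. one end of the base, tilted, has pressed a jaw back by more than 14 mm (angle between stone's own z axis and vertical above 0.05 rad and ((value of joint jaw_l above 0.014 m and contact force between stone and jaw_l above 3 N) or (value of joint jaw_r above 0.014 m and contact force between stone and jaw_r above 3 N))), for 0.1 s.
2. both ends are down between the jaws, the base level on the ledges (height (world z) of stone below 0.028 m and angle between stone's own z axis and vertical below 0.035 rad and contact force between stone and jaw_l above 0.5 N and contact force between stone and jaw_r above 0.5 N), for 0.1 s.
At the end, for the whole second after the job is handed in: the stone lies at rest, cream side up and level (1.4 deg) on both ledges (origin 21 to 26.5 mm above the worktop), in line with the holder (3.4 deg), centred between the sprung jaws: each jaw pushed out 2 to 6 mm and pressing on the base with over 1.5 N; the robot has let go (value of joint jaw_l between 0.002 and 0.006 m and value of joint jaw_r between 0.002 and 0.006 m and height (world z) of stone between 0.021 and 0.0265 m and angle between stone's own z axis and vertical below 0.025 rad and angle between the y axis of stone and the y axis of holder, either way round below 0.06 rad and contact force between stone and jaw_l above 1.5 N and contact force between stone and jaw_r above 1.5 N and linear speed of stone below 0.01 m/s); the robot touches nothing.
It fails at once if the stone bears on a jaw with more than 25 N (jaw rammed against its stop, or stone forced down on a lip) (contact force between stone and jaw_l above 25 N or contact force between stone and jaw_r above 25 N).
It fails at once if the stone is turned over or on its side (angle between stone's own z axis and vertical above 0.8 rad).
It fails at once if a bystander is moved by more than 20 mm (distance of any of creamer, timer, salt, mill from where it was at the start of the episode above 0.02 m).
It also fails if it takes over 54 s, if anything falls off the work surface, if the arm or the gripper's body presses on something with over 40 N, if the wrist force passes 120 N, or if a joint passes its speed limit or range.

## Working session

There is one attempt and no reset: what is moved stays moved. The work goes in short steps, Python scripts to look and compute and a tool call to move; the robot and the scene stay as the last step left them, time stands still between calls to the robot, and variables do not carry over. Pictures are saved under pics/ and viewed, about 8 in all and at most 12, crops included, and the job is handed in when it is done.

Besides the shell and the picture viewer there is one more tool, called in YAML: its name, and indented under it one key for each argument. play_rows: Moves the arm, as the interface text tells. Its arguments: {"type":"object","properties":{"rows":{"type":"array","items":{"type":"array","items":{"type":"array","items":{"type":"number","minimum":-1,"maximum":1}}}},"force":{"type":"number"}},"required":["rows"]}

```bash
mkdir -p pics; cat > h.py <<'E'
import numpy as np, cv2
from bench import ctrl, optics, order, find_in, landmark_of
def cam(n):
    p=optics.camera_params(n); R=cv2.Rodrigues(np.array(p["rvec"],float))[0]
    return np.array(p["K"],float),R,np.array(p["tvec"],float).ravel()
def ray(n,px):
    K,R,t=cam(n); x=(px[0]-K[0,2])/K[0,0]; y=(px[1]-K[1,2])/K[1,1]
    if n=="wrist":
        r=np.hypot(x,y); d=np.array([np.sin(r)*x/max(r,1e-9),np.sin(r)*y/max(r,1e-9),np.cos(r)])
    else: d=np.array([x,y,1.])
    return -R.T@t, R.T@d
def onz(n,px,z):
    c,d=ray(n,px); return c+d*(z-c[2])/d[2]
def proj(n,P):
    K,R,t=cam(n); q=R@np.array(P,float)+t
    if n=="wrist":
        r=np.hypot(q[0],q[1]); a=np.arctan2(r,q[2]); s=a/max(r,1e-9)
        return np.array([K[0,2]+K[0,0]*q[0]*s,K[1,2]+K[1,1]*q[1]*s])
    return np.array([K[0,2]+K[0,0]*q[0]/q[2],K[1,2]+K[1,1]*q[1]/q[2]])
def tri(a,pa,b,pb):
    c1,d1=ray(a,pa);c2,d2=ray(b,pb)
    A=np.stack([d1,-d2],1);s=np.linalg.lstsq(A,c2-c1,rcond=None)[0]
    p,q=c1+d1*s[0],c2+d2*s[1]; return (p+q)/2,np.linalg.norm(p-q)
def save(n,f,crop=None,s=1):
    im=optics.get_image(n)[:,:,::-1]
    if crop: im=im[crop[1]:crop[3],crop[0]:crop[2]]
    if s!=1: im=cv2.resize(im,None,fx=s,fy=s,interpolation=cv2.INTER_CUBIC)
    cv2.imwrite("pics/"+f,im)
E
python3 - <<'E'
from h import *
np.set_printoptions(precision=4,suppress=True)
ims=[optics.get_image(n)[:,:,::-1] for n in("scene","side","wrist")]
for n,im in zip(("scene","side","wrist"),ims): cv2.imwrite(f"pics/{n}0.png",im)
zz=dict(stone=0,holder=0,holder_ledge=.024)
for q in("stone","holder","holder_ledge","jaw_l","jaw_r","creamer","timer","salt","mill"):
    for n in("scene","side","wrist"):
        l=landmark_of(n,q)[:1]
        for r in l: print(q,n,np.array(r["position"]),round(r["confidence"],2),onz(n,r["position"],zz.get(q,0)))
s=ctrl.read_state();print(s["clock"],s["eef_pos"],s["eef_rot"],s["gripper_width"],s["ft_force"])
for n in("scene","side","wrist"): K,R,t=cam(n);print(n,-R.T@t,K[0,0],R[2])
E
```

```text
stone scene [358.5 273.9] 0.95 [ 0.4842 -0.1479  0.    ]
stone side [357.4 190.7] 0.85 [ 0.4772 -0.1441  0.    ]
stone wrist [264.9 272.8] 0.73 [ 0.472 -0.156  0.   ]
holder scene [263.9 204.4] 0.87 [0.4604 0.2177 0.    ]
holder side [347.3 257.6] 0.56 [0.458  0.2033 0.    ]
holder_ledge scene [262.7 196. ] 0.93 [0.467  0.2277 0.024 ]
holder_ledge side [345.1 254.1] 0.59 [0.4622 0.2185 0.024 ]Traceback (most recent call last):
  File "<stdin>", line 8, in <module>
ValueError: it knows: creamer, holder, holder_ledge, mill, salt, stone, timer
```

```bash
python3 -c "
import cv2,numpy as np
a=cv2.imread('pics/scene0.png');b=cv2.imread('pics/side0.png')
cv2.imwrite('pics/ab.png',cv2.resize(np.hstack([a,b]),(800,250)))"
```

```text
(no output)
```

View pics/scene0.png

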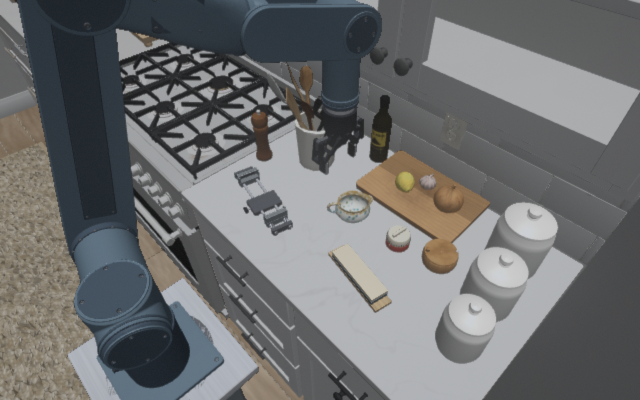

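View pics/wrist0.png

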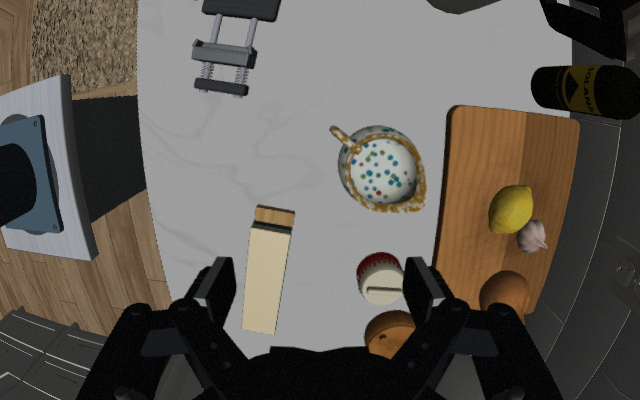

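The scene picture shows the stone at (358,274), the holder at (263,203) with jaws near (247,177) and (279,220), and the creamer, timer and salt behind it. In the wrist picture, image right is +x and up is +y. The stone is cream side up at (265,275).

```bash
cat >> h.py <<'E'
def cream(n,im,roi,z=.036):
    # cream top face -> rectangle on plane z
    x0,y0,x1,y1=roi; hsv=cv2.cvtColor(im[:,:,::-1].copy(),cv2.COLOR_BGR2HSV)
    m=cv2.inRange(hsv,(15,25,120),(40,120,255)); k=np.zeros_like(m);k[y0:y1,x0:x1]=m[y0:y1,x0:x1]
    k=cv2.morphologyEx(k,cv2.MORPH_OPEN,np.ones((3,3)))
    c=max(cv2.findContours(k,cv2.RETR_EXTERNAL,cv2.CHAIN_APPROX_NONE)[0],key=cv2.contourArea)
    P=np.array([onz(n,p[0],z)[:2] for p in c],np.float32)*1000
    return cv2.minAreaRect(P),cv2.boundingRect(c)
E
python3 - <<'E'
from h import *
np.set_printoptions(precision=4,suppress=True)
im=cv2.imread("pics/wrist0.png")[:,:,::-1]; print(cream("wrist",im,(235,215,300,345)))
im=cv2.imread("pics/scene0.png")[:,:,::-1]; print(cream("scene",im,(320,235,400,310)))
s=ctrl.read_state();print(s["clock"],s["eef_pos"],s["eef_rot"],s["gripper_width"],s["ft_force"])
for n in("scene","side","wrist"): K,R,t=cam(n);print(n,-R.T@t,K[0,0],R[2])
for p in[(247,177),(279,220)]: print(onz("scene",p,.044))
for p in[(224,53)]: print(onz("wrist",p,.044))
for q in("creamer","timer","salt","mill"):
    for r in landmark_of("scene",q)[:1]: print(q,r["position"],onz("scene",r["position"],0))
E
```

```text
(((474.6813049316406, -156.39820861816406), (171.11251831054688, 50.60364532470703), 79.0717544555664), (242, 228, 49, 107))
(((472.1478271484375, -153.34930419921875), (176.15512084960938, 55.85441970825195), 82.8558578491211), (329, 246, 57, 54))
0.6 [0.55   0.     0.3039] [-3.1416  0.      1.5708] 0.08554980235280914 [-0.4602  0.1669  0.0686]
scene [-0.0021 -0.5327  0.911 ] 418.6814823976415 [ 0.4648  0.5062 -0.7265]
side [0.3494 1.038  0.7177] 409.98108655239304 [ 0.1705 -0.8231 -0.5417]
wrist [0.5504 0.0826 0.375 ] 309.70691628693146 [-0.001  -0.3207 -0.9472]
[0.472  0.3082 0.044 ]
[0.4316 0.1057 0.044 ]
[0.4483 0.136  0.044 ]
creamer [348.2, 214.9] [0.6125 0.0133 0.    ]
timer [400.4, 242.3] [ 0.6432 -0.1566  0.    ]
salt [438.6, 259.6] [ 0.6708 -0.2635  0.    ]
mill [266.7, 155.8] [0.6069 0.3898 0.    ]
```

play_rows:
  rows:
    - [[1,-0.5,0,0,0,0,1],[1,-0.5,0,0,0,0,1],[1,-0.5,0,0,0,0,1],[1,-0.5,0,0,0,0,1],[1,-0.5,0,0,0,0,1],[1,-0.5,0,0,0,0,1],[1,-0.5,0,0,0,0,1],[1,-0.5,0,0,0,0,1]]

```text
clock: 1.6
eef_pos: [0.4506, 0.1993, 0.3039]
eef_rot: [3.141, 0.0, 1.57]
ft_force: [-0.1, -0.7, 0.9]
gripper_width: 0.0855
```

```bash
python3 - <<'E'
from h import *
np.set_printoptions(precision=4,suppress=True)
im=optics.get_image("wrist")[:,:,::-1]; cv2.imwrite("pics/w1.png",im)
s=ctrl.read_state();print(s["clock"],s["eef_pos"],s["eef_rot"],s["dq"])
K,R,t=cam("wrist");np.savez("w1.npz",K=K,R=R,t=t)
for q in("holder","holder_ledge"):
    r=landmark_of("wrist",q)[:1]
    for a in r: print(q,a,onz("wrist",a["position"],.024 if "_" in q else 0))
E
```

```text
1.65 [0.4507 0.1991 0.3039] [3.1414 0.0004 1.5694] [-0.006   0.0013  0.0007  0.0025  0.0021  0.0029]
holder {'position': [327.0, 152.6], 'confidence': 0.73} [0.4606 0.2146 0.    ]
holder_ledge {'position': [328.2, 155.1], 'confidence': 0.89} [0.4613 0.216  0.024 ]
```

View pics/w1.png

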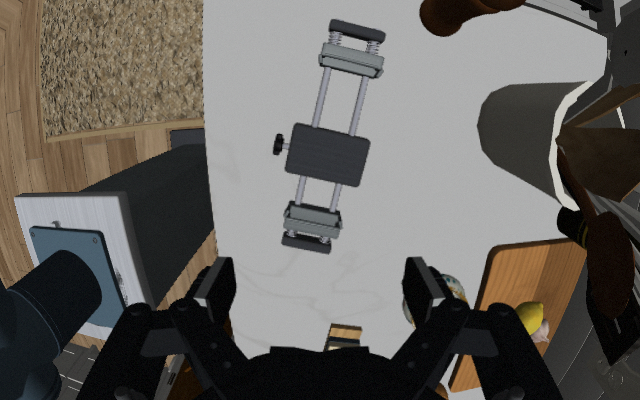

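The holder is in full view: foot centre (328,155), upper jaw (350,60), lower jaw (312,218), wing screw on the -x side at (278,145). I'll zoom in to measure the jaws.

```bash
python3 - <<'E'
import cv2
a=cv2.imread("pics/w1.png")[10:260,260:400]
a=cv2.convertScaleAbs(a,alpha=1.6,beta=20)
u=cv2.resize(a[0:85,40:140],None,fx=6,fy=6,interpolation=cv2.INTER_CUBIC)[:300]  # placeholder
import numpy as np
t=cv2.resize(a[5:75,45:135],(540,420)[:2],interpolation=cv2.INTER_CUBIC) 
b=cv2.resize(a[185:250,10:100],(540,390),interpolation=cv2.INTER_CUBIC)
# t: origin px (305,15), x6 ; b: origin (270,195), x6
c=np.vstack([t,b]); c=cv2.resize(c,None,fx=.74,fy=.74) 
cv2.imwrite("pics/w1z.png",c); print(c.shape)
E
```

```text
(599, 400, 3)
```

View pics/w1z.png

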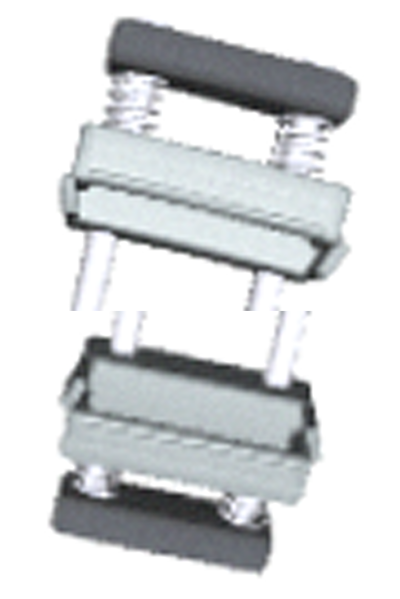

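```bash
python3 - <<'E'
from h import *
np.set_printoptions(precision=4,suppress=True)
T=lambda x,y:(305+x/4.44,15+y/4.44); B=lambda x,y:(270+x/4.44,195+(y-311)/4.44)
pts=dict(tbL=(T(118,18),.025),tbR=(T(357,75),.025),bbL=(B(52,530),.025),bbR=(B(267,573),.025),
 tlipL=(T(80,180),.044),tlipR=(T(325,238),.044),blipL=(B(78,405),.044),blipR=(B(312,450),.044),
 tbackL=(T(82,125),.044),tbackR=(T(352,187),.044),bbackL=(B(60,455),.044),bbackR=(B(303,502),.044),
 tledL=(T(77,222),.024),tledR=(T(302,278),.024),bledL=(B(92,352),.024),bledR=(B(312,385),.024))
W={k:onz("wrist",p,z)[:2]*1000 for k,(p,z) in pts.items()}
for k in W: print(k,W[k])
m=lambda k:(W[k+"L"]+W[k+"R"])/2
for k in("b","lip","back","led"):
    a,b=m("t"+k),m("b"+k); d=a-b; print(k,"mid",(a+b)/2,"len",np.linalg.norm(d),"yaw",np.degrees(np.arctan2(-d[0],d[1])))
# foot top
im=cv2.imread("pics/w1.png"); g=cv2.cvtColor(im,cv2.COLOR_BGR2GRAY); k=np.zeros_like(g); k[118:192,283:375]=(g[118:192,283:375]<85)*255
k=cv2.morphologyEx(k,cv2.MORPH_OPEN,np.ones((7,7)))
c=max(cv2.findContours(k,cv2.RETR_EXTERNAL,cv2.CHAIN_APPROX_NONE)[0],key=cv2.contourArea)
print("foot",cv2.minAreaRect(np.array([onz("wrist",p[0],.02)[:2]*1000 for p in c],np.float32)))
E
```

```text
tbL [465.0243 372.6405]
tbR [525.281  359.9445]
bbL [403.0527 102.3396]
bbR [464.7165  88.4517]
tlipL [455.2262 327.0618]
tlipR [513.3928 314.4285]
blipL [414.2839 148.6431]
blipR [475.3912 135.778 ]
tbackL [455.729  340.6295]
tbackR [519.9214 327.3928]
bbackL [408.9232 134.3799]
bbackR [473.3455 120.573 ]
tledL [454.6993 318.9323]
tledR [511.3178 305.7551]
bledL [416.4661 156.1336]
bledR [476.4201 146.409 ]
b mid [464.5186 230.8441] len 277.7389045750332 yaw -12.744036452171063
lip mid [464.5735 231.4778] len 182.84594034631425 yaw -12.466891021024951
back mid [464.4798 230.7438] len 211.74656191420507 yaw -12.738596146518017
led mid [464.7258 231.8075] len 165.17062607278632 yaw -12.790088328174864
foot ((459.9229736328125, 215.2998809814453), (59.936973571777344, 90.82530975341797), 77.24176788330078)
```

Holder fit is consistent: lip gap 183 mm (should be 184), midpoint of the jaws (464.5, 231), yaw -12.7°, and the pair sits about 16 mm to +y of the foot centre (459.9, 215.3). Next I'll move over the stone.

play_rows:
  rows:
    - [[-1,0.06,0,0,0,0,1],[-1,0.06,0,0,0,0,1],[-1,0.06,0,0,0,0,1],[-1,0.06,0,0,0,0,1]]

```text
clock: 2.15
eef_pos: [0.4619, -0.0021, 0.304]
eef_rot: [3.141, 0.0, 1.57]
ft_force: [1.8, 0.2, 0.1]
gripper_width: 0.0852
```

play_rows:
  rows:
    - [[-0.78,0.06,0.25,0,0,0.25,1],[-0.78,0.06,0.25,0,0,0.25,1],[-0.78,0.06,0.25,0,0,0.25,1],[-0.78,0.06,0.25,0,0,0.25,1],[-0.78,0.06,0.25,0,0,0.25,1],[-0.78,0.06,0.25,0,0,0.25,1],[-0.78,0.06,0.25,0,0,0.25,1]]

```text
clock: 2.85
eef_pos: [0.4741, -0.1545, 0.2545]
eef_rot: [3.141, -0.0, 1.375]
ft_force: [-0.0, 0.9, 0.3]
gripper_width: 0.0857
```

```bash
python3 - <<'E'
from h import *
np.set_printoptions(precision=4,suppress=True)
im=optics.get_image("wrist"); cv2.imwrite("pics/w2.png",im[:,:,::-1])
s=ctrl.read_state();print(s["clock"],s["eef_pos"],s["eef_rot"],s["ft_force"])
print(landmark_of("wrist","stone")[:1])
print(proj("wrist",[.4747,-.1564,.036]))
for roi in[(230,60,410,300)]: print(cream("wrist",im,roi))
E
```

```text
2.9 [ 0.4741 -0.1543  0.2545] [ 3.1408 -0.0001  1.3761] [-0.0119 -0.7059  0.0003]
[{'position': [319.3, 178.2], 'confidence': 0.65}]
[319.6096 185.8524]
(((475.4910888671875, -149.16314697265625), (190.34873962402344, 50.12915802001953), 79.23219299316406), (292, 79, 54, 186))
```

View pics/w2.png

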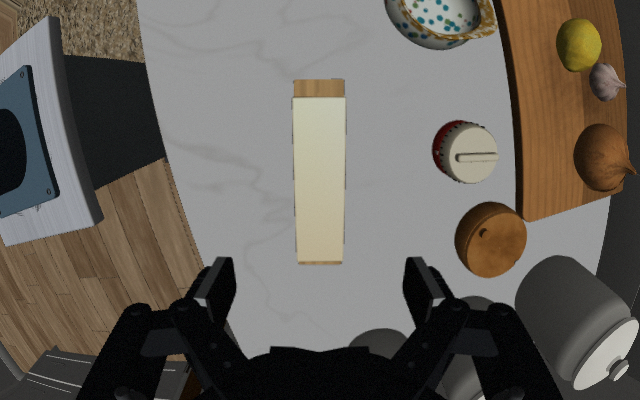

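The stone lies straight in the view: cream face from row 97 to 262, columns 293–345, with the bamboo end above it. I'll work out the centre from those edges.

```bash
python3 - <<'E'
from h import *
np.set_printoptions(precision=4,suppress=True)
a,b=onz("wrist",(319,97),.036),onz("wrist",(320.5,261.5),.036);c=(a+b)/2
print(a,b,np.linalg.norm(a-b),c)
e1=onz("wrist",(319,79),.012);print(e1,np.linalg.norm((e1-c)[:2]))
s=ctrl.read_state();from scipy.spatial.transform import Rotation as R
T=R.from_euler("xyz",s["eef_rot"])
print("tool shift/0.2",T.inv().apply(np.array([c[0],c[1],.076])-s["eef_pos"])/.2, "yaw turn need deg", np.degrees(s["eef_rot"][2])-79.2)
E
```

```text
[ 0.4907 -0.0725  0.036 ] [ 0.4593 -0.2395  0.036 ] 0.1699015009306404 [ 0.475 -0.156  0.036]
[ 0.4942 -0.0545  0.012 ] 0.10326759622633466
tool shift/0.2 [-0.0075  0.0048  0.893 ] yaw turn need deg -0.33840804338476005
```

play_rows:
  rows:
    - [[0.02,0.005,0.25,0,0,-0.008,1],[0.02,0.005,0.5,0,0,-0.008,1],[0.02,0.005,0.7,0,0,-0.008,1],[0.02,0.005,0.82,0,0,-0.008,1],[0.02,0.005,0.87,0,0,-0.008,1],[0.02,0.005,0.893,0,0,-0.008,1],[0.02,0.005,0.893,0,0,-0.008,1],[0.02,0.005,0.893,0,0,-0.008,1]]
  force: 100

```text
clock: 3.75
eef_pos: [0.4768, -0.1522, 0.0767]
eef_rot: [3.139, 0.001, 1.381]
ft_force: [0.4, 0.3, 0.4]
gripper_width: 0.0855
```

play_rows:
  rows:
    - [[0,0,0,0,0,0,0.7],[0,0,0,0,0,0,0.6],[0,0,0,0,0,0,0.5],[0,0,0,0,0,0,0.4],[0,0,0,0,0,0,0.2],[0,0,0,0,0,0,0],[0,0,0,0,0,0,0],[0,0,0,0,0,0,0],[0,0,0,0,0,0,0],[0,0,0,0,0,0,0]]
  force: 100

```text
clock: 4.75
eef_pos: [0.476, -0.1521, 0.0764]
eef_rot: [3.141, 0.0, 1.381]
ft_force: [-1.7, 0.6, 8.2]
gripper_width: 0.0485
```

play_rows:
  rows:
    - [[0,0,-0.1,0,0,0,0],[0,0,-0.3,0,0,0,0],[0,0,-0.55,0,0,0,0],[0,0,-0.7,0,0,0,0],[0.2,0,-0.7,0,0,0,0],[0.4,-0.1,-0.7,0,0,0,0],[0.6,-0.2,-0.7,0,0,0,0],[0.8,-0.2,-0.7,0,0,0,0],[1,-0.2,-0.7,0,0,0,0],[1,-0.2,-0.7,0,0,0,0],[1,-0.2,-0.7,0,0,0,0]]

```text
clock: 5.85
eef_pos: [0.4737, 0.0529, 0.215]
eef_rot: [-3.141, 0.0, 1.383]
ft_force: [-0.8, -0.1, -3.4]
gripper_width: 0.0489
```

```bash
cat >> h.py <<'E'
from scipy.spatial.transform import Rotation as Ro
YAW=np.radians(-12.75); MID=np.array([.4645,.2312,.024]); OFF=np.array([-.004,0,.0764])
H=Ro.from_euler("z",YAW); FLIP=Ro.from_matrix(np.array([[0,1,0],[1,0,0],[0,0,-1.]]).T) # tool x=hy, y=hx, z=-hz
def tcp(theta,a_y,a_h):
    """stone tilted theta (rad, +y end up), top corner of -y end at holder coord y=a_y, bottom corner of that end at height a_h above ledge"""
    S=H*Ro.from_euler("x",theta)
    bot_rel=Ro.from_euler("x",theta).apply([0,-.103,0]); top_rel=Ro.from_euler("x",theta).apply([0,-.103,.012])
    o=MID+H.apply([0,a_y-top_rel[1],a_h-bot_rel[2]])
    T=S*FLIP; return o-T.apply(OFF),T
def rel(P,T,s=None):
    s=s or ctrl.read_state(); C=Ro.from_euler("xyz",s["eef_rot"])
    return np.round(np.r_[C.inv().apply(P-np.array(s["eef_pos"]))/.2,(C.inv()*T).as_rotvec()/(np.pi/4)],4)
def stone_est():
    s=ctrl.read_state(); C=Ro.from_euler("xyz",s["eef_rot"]); S=C*FLIP.inv()
    o=np.array(s["eef_pos"])+C.apply(OFF)
    f=lambda p:H.inv().apply(o+S.apply(p)-MID)*1000
    return dict(t=s["clock"],orig=f([0,0,0]),Abot=f([0,-.103,0]),Atop=f([0,-.103,.012]),Bbot=f([0,.103,0]),eul=(H.inv()*S).as_euler("xyz"),F=H.inv().apply(s["ft_force"]),w=s["gripper_width"])
E
python3 - <<'E'
from h import *
np.set_printoptions(precision=4,suppress=True)
print(stone_est())
P,T=tcp(.15,-.070,.045);print(P,rel(P,T))
im=np.hstack([optics.get_image(n)[:,:,::-1] for n in("scene","side")])
cv2.imwrite("pics/g.png",np.vstack([im[100:330,180:420],im[130:360,900:1140]]))
E
```

```text
{'t': 5.85, 'orig': array([  48.389 , -175.9378,  114.5561]), 'Abot': array([  52.016 , -278.8739,  114.6045]), 'Atop': array([  52.0283, -278.8679,  126.6044]), 'Bbot': array([ 44.762 , -73.0017, 114.5078]), 'eul': array([-0.0005,  0.001 ,  0.0352]), 'F': array([-0.7677, -0.2971, -3.3863]), 'w': 0.048855997081425954}
[0.4703 0.2567 0.1605] [ 0.9984 -0.2063  0.2719 -0.0047  0.1916  0.0447]
```

View pics/g.png

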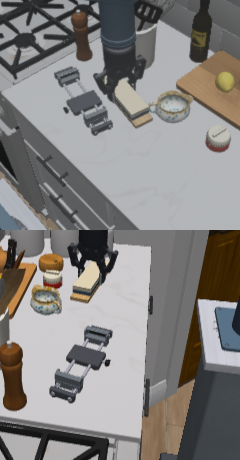

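The grip holds, and the measured weight is about 3.4 N. Next: tilt, and move above the holder.

play_rows:
  rows:
    - [[0.2,-0.04,0,0,0,0,0],[0.4,-0.1,0,-0.005,0.06,0.01,0],[0.6,-0.15,0,-0.005,0.12,0.03,0],[0.8,-0.2,0.1,-0.005,0.19,0.045,0],[0.99,-0.206,0.2,-0.005,0.19,0.045,0],[0.998,-0.206,0.272,-0.005,0.192,0.045,0],[0.998,-0.206,0.272,-0.005,0.192,0.045,0],[0.998,-0.206,0.272,-0.005,0.192,0.045,0]]

```text
clock: 6.75
eef_pos: [0.4717, 0.2545, 0.1607]
eef_rot: [3.141, -0.15, 1.344]
ft_force: [-0.1, 0.2, -4.0]
gripper_width: 0.0489
```

```bash
python3 - <<'E'
from h import *
np.set_printoptions(precision=4,suppress=True)
print(stone_est())
im=optics.get_image("wrist")[:,:,::-1]; cv2.imwrite("pics/w3.png",im)
sc=optics.get_image("scene")[:,:,::-1]; sd=optics.get_image("side")[:,:,::-1]
f=lambda a:cv2.resize(a,(400,300),interpolation=cv2.INTER_CUBIC)
def crop(n,a):
    u,v=proj(n,MID+[0,0,.03]).astype(int); return f(a[v-60:v+60,u-80:u+80])
cv2.imwrite("pics/v3.png",np.vstack([np.hstack([crop("scene",sc),crop("side",sd)]),np.hstack([f(im[0:240,160:480]),f(im)])]))
P,T=tcp(.15,-.088,.003);print(P,rel(P,T))
P,T=tcp(.15,-.088,.0015);print(P,rel(P,T))
E
```

```text
{'t': 6.75, 'orig': array([ 1.9223, 31.796 , 60.5627]), 'Abot': array([  1.4633, -70.0494,  45.1904]), 'Atop': array([  1.4527, -71.8403,  57.056 ]), 'Bbot': array([  2.3812, 133.6414,  75.935 ]), 'eul': array([ 0.1498, -0.0002, -0.0045]), 'F': array([-0.1539,  0.1574, -4.0269]), 'w': 0.048875492663174}
[0.4663 0.2392 0.1185] [-0.1147 -0.0128  0.2019  0.0046 -0.0017 -0.0057]
[0.4663 0.2392 0.117 ] [-0.1159 -0.0128  0.2093  0.0046 -0.0017 -0.0057]
```

View pics/v3.png

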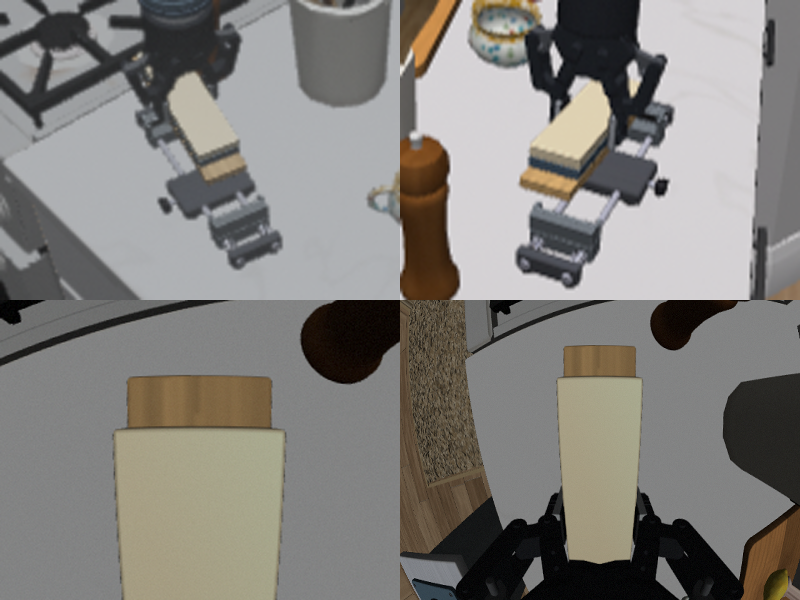

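The stone hangs tilted over the holder, -y end low. In the wrist view its raised base end runs across row 62, columns 262–377. I'll check how it sits in the grip against the model.

```bash
python3 - <<'E'
from h import *
np.set_printoptions(precision=3,suppress=True)
s=ctrl.read_state(); C=Ro.from_euler("xyz",s["eef_rot"]); S=C*FLIP.inv(); o=np.array(s["eef_pos"])+C.apply(OFF)
for d in([0,0,0],[0,.002,0],[0,0,.002]):
    print(d,[proj("wrist",o+S.apply(np.array(p)+d)) for p in([-.025,.103,.012],[.025,.103,.012],[-.025,.085,.036],[.025,.085,.036],[-.025,-.085,.036],[.025,-.085,.036])])
print(s["eef_pos"])
im=cv2.imread("pics/w3.png"); g=im.astype(int)
# measure edges: columns through centre
col=g[40:130,315:325].mean(1); d=np.abs(np.diff(col,axis=0)).sum(1); print("rows",[(i+40,int(v)) for i,v in enumerate(d) if v>20])
for r in(80,110,200,300,360):
    row=g[r-1:r+2].mean(0); d=np.abs(np.diff(row,axis=0)).sum(1); print(r,[(i,int(v)) for i,v in enumerate(d) if v>60 and 230<i<410])
col=g[330:395,315:325].mean(1); d=np.abs(np.diff(col,axis=0)).sum(1); print("rows",[(i+330,int(v)) for i,v in enumerate(d) if v>40])
E
```

```text
[0, 0, 0] [array([260.26 ,  62.646]), array([376.278,  62.463]), array([248.723, 104.544]), array([387.547, 104.349]), array([278.143, 404.974]), array([359.269, 405.016])]
[0, 0.002, 0] [array([260.232,  58.196]), array([376.296,  58.009]), array([248.576,  99.086]), array([387.681,  98.884]), array([277.857, 403.306]), array([359.546, 403.348])]
[0, 0, 0.002] [array([259.394,  62.154]), array([377.117,  61.966]), array([247.482, 104.693]), array([388.752, 104.494]), array([277.848, 407.497]), array([359.555, 407.541])]
[0.472 0.255 0.162]
rows [(59, 127), (60, 43), (99, 29), (100, 61), (101, 80), (102, 107), (103, 34), (104, 29)]
80 [(260, 112), (377, 104)]
110 [(250, 60), (387, 88), (388, 68)]
200 [(256, 62), (381, 64)]
300 [(263, 76), (264, 176), (265, 162), (372, 162), (373, 186)]
360 [(409, 195)]
rows [(350, 124), (351, 258)]
```

```bash
sed -i 's/OFF=np.array(\[-.004/OFF=np.array([-.003/' h.py; python3 - <<'E'
from h import *
np.set_printoptions(precision=4,suppress=True)
for a in((-.086,.015),(-.086,.001),(-.098,.001),(-.112,.001)):
    P,T=tcp(.15,*a);print(a,rel(P,T))
E
```

```text
(-0.086, 0.015) [-0.1008 -0.0127  0.1441  0.0046 -0.0017 -0.0057]
(-0.086, 0.001) [-0.1114 -0.0129  0.2133  0.0046 -0.0017 -0.0057]
(-0.098, 0.001) [-0.1707 -0.0126  0.2042  0.0046 -0.0017 -0.0057]
(-0.112, 0.001) [-0.2399 -0.0122  0.1937  0.0046 -0.0017 -0.0057]
```

play_rows:
  rows:
    - [[-0.05,-0.013,0.07,0.004,-0.001,-0.005,0],[-0.101,-0.013,0.144,0.004,-0.001,-0.005,0],[-0.106,-0.013,0.18,0.004,-0.001,-0.005,0],[-0.111,-0.013,0.2,0.004,-0.001,-0.005,0],[-0.111,-0.013,0.21,0.004,-0.001,-0.005,0],[-0.111,-0.013,0.21,0.004,-0.001,-0.005,0],[-0.111,-0.013,0.21,0.004,-0.001,-0.005,0]]

```text
clock: 7.6
eef_pos: [0.466, 0.2415, 0.1166]
eef_rot: [-3.141, -0.151, 1.35]
ft_force: [0.0, 0.8, -4.4]
gripper_width: 0.0487
```

```bash
python3 - <<'E'
from h import *
np.set_printoptions(precision=4,suppress=True)
print(stone_est())
sc=optics.get_image("scene")[:,:,::-1]
u,v=proj("scene",MID+H.apply([0,-.09,0.01])).astype(int)
cv2.imwrite("pics/s4.png",cv2.resize(sc[v-40:v+40,u-55:u+55],None,fx=6,fy=6,interpolation=cv2.INTER_CUBIC))
for a in((-.086,.001),(-.098,.001),(-.110,.001)):
    P,T=tcp(.15,*a);print(a,rel(P,T))
E
```

```text
{'t': 7.6, 'orig': array([-0.8513, 18.8354, 16.6173]), 'Abot': array([ -0.6981, -82.9991,   1.1671]), 'Atop': array([ -0.6926, -84.7991,  13.0313]), 'Bbot': array([ -1.0045, 120.6699,  32.0676]), 'eul': array([0.1506, 0.0002, 0.0015]), 'F': array([-0.1534,  0.7841, -4.3987]), 'w': 0.048655616568689566}
(-0.086, 0.001) [-0.0057  0.0044  0.0001 -0.0007 -0.0007  0.0019]
(-0.098, 0.001) [-0.0651  0.0043 -0.0089 -0.0007 -0.0007  0.0019]
(-0.11, 0.001) [-0.1244  0.0042 -0.0179 -0.0007 -0.0007  0.0019]
```

View pics/s4.png

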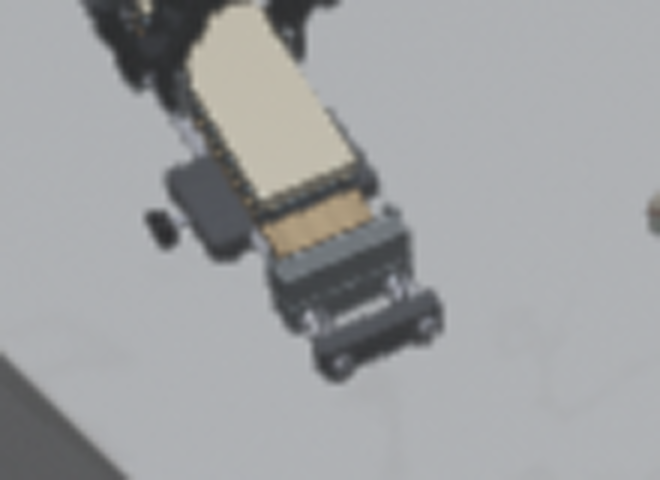

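The low end lies in line with the jaw mouth, in front of the lip (about (325,235) in the crop). Slide it under the lip slowly and check the forces.

play_rows:
  rows:
    - [[-0.02,0.004,-0.002,-0.001,-0.001,0.002,0],[-0.04,0.004,-0.005,-0.001,-0.001,0.002,0],[-0.06,0.004,-0.008,-0.001,-0.001,0.002,0],[-0.08,0.004,-0.011,-0.001,-0.001,0.002,0],[-0.1,0.004,-0.014,-0.001,-0.001,0.002,0],[-0.1,0.004,-0.014,-0.001,-0.001,0.002,0],[-0.1,0.004,-0.014,-0.001,-0.001,0.002,0]]

```text
clock: 8.35
eef_pos: [0.4621, 0.2216, 0.1161]
eef_rot: [-3.141, -0.15, 1.347]
ft_force: [0.6, 4.3, -3.1]
gripper_width: 0.0486
```

```bash
python3 - <<'E'
from h import *
np.set_printoptions(precision=4,suppress=True)
for i in range(3): optics.get_image("scene"); e=stone_est(); print(e["F"])
print(e)
for a in((-.110,.001),(-.114,.001)):
    P,T=tcp(.15,*a);print(a,rel(P,T))
E
```

```text
[-1.4518  5.3184 -2.6886]
[-1.2206  5.8856 -2.3979]
[-1.7836  4.7544 -3.1805]
{'t': 8.5, 'orig': array([-0.3976, -1.2792, 16.046 ]), 'Abot': array([  -0.4914, -103.118 ,    0.624 ]), 'Atop': array([  -0.486 , -104.9148,   12.4887]), 'Bbot': array([ -0.3037, 100.5596,  31.4681]), 'eul': array([ 0.1503,  0.0006, -0.0008]), 'F': array([-1.7836,  4.7544, -3.1805]), 'w': 0.048700953743945126}
(-0.11, 0.001) [-0.0248  0.0018 -0.0055 -0.0006 -0.0004 -0.0012]
(-0.114, 0.001) [-0.0445  0.0018 -0.0085 -0.0006 -0.0004 -0.0012]
```

Force of about 5 N at an end position of -104.9 mm fits the spring law (6 mm pushed), so the geometry agrees. Next I press on.

play_rows:
  rows:
    - [[-0.015,0.002,-0.004,0,0,-0.001,0],[-0.03,0.002,-0.007,0,0,-0.001,0],[-0.045,0.002,-0.01,0,0,-0.001,0],[-0.053,0.002,-0.011,0,0,-0.001,0],[-0.053,0.002,-0.011,0,0,-0.001,0],[-0.053,0.002,-0.011,0,0,-0.001,0],[-0.053,0.002,-0.011,0,0,-0.001,0]]

```text
clock: 9.2
eef_pos: [0.46, 0.2122, 0.1167]
eef_rot: [-3.141, -0.152, 1.347]
ft_force: [0.2, 10.4, -4.8]
gripper_width: 0.0484
```

```bash
python3 - <<'E'
from h import *
np.set_printoptions(precision=4,suppress=True)
F=[]
for i in range(5): optics.get_image("scene"); e=stone_est(); F.append(e["F"])
print(np.mean(F,0),np.std(F,0));print(e)
for a in((.15,-.116,.001),(.1,-.1165,.001),(.05,-.1165,.0005),(.0,-.1165,.0005)):
    P,T=tcp(*a);print(a,rel(P,T))
E
```

```text
[-1.4864 10.89   -4.7967] [0.3197 0.4566 0.512 ]
{'t': 9.45, 'orig': array([ -0.302 , -10.94  ,  16.6882]), 'Abot': array([  -0.4093, -112.7495,    1.074 ]), 'Atop': array([  -0.3991, -114.5686,   12.9353]), 'Bbot': array([-0.1946, 90.8696, 32.3024]), 'eul': array([ 0.1522,  0.001 , -0.0009]), 'F': array([-1.6565, 10.836 , -5.0933]), 'w': 0.04861660319271564}
(0.15, -0.116, 0.001) [-0.0064  0.0012  0.0004 -0.0011 -0.0028 -0.0013]
(0.1, -0.1165, 0.001) [ 0.0065  0.0012  0.0266 -0.0011 -0.0664 -0.0013]
(0.05, -0.1165, 0.0005) [ 0.0202  0.0012  0.0565 -0.0011 -0.1301 -0.0013]
(0.0, -0.1165, 0.0005) [ 0.0328  0.0012  0.0848 -0.0012 -0.1938 -0.0012]
```

Force (10.9 N) and position both give about 15.6 mm. I'll push to about 17 mm, then lower the other end in steps.

play_rows:
  rows:
    - [[-0.008,0.001,0,-0.001,-0.003,-0.001,0],[-0.008,0.001,0,-0.001,-0.003,-0.001,0],[-0.001,0.001,0.014,-0.001,-0.035,-0.001,0],[0.006,0.001,0.027,-0.001,-0.066,-0.001,0],[0.013,0.001,0.041,-0.001,-0.098,-0.001,0],[0.02,0.001,0.056,-0.001,-0.13,-0.001,0],[0.02,0.001,0.056,-0.001,-0.13,-0.001,0],[0.02,0.001,0.056,-0.001,-0.13,-0.001,0]]

```text
clock: 10.25
eef_pos: [0.4612, 0.2183, 0.1062]
eef_rot: [-3.141, -0.051, 1.348]
ft_force: [-1.3, 11.9, -2.7]
gripper_width: 0.0486
```

```bash
python3 - <<'E'
from h import *
np.set_printoptions(precision=4,suppress=True)
F=[]
for i in range(4): im=optics.get_image("wrist"); e=stone_est(); F.append(e["F"])
print(np.mean(F,0),np.std(F,0));print(e)
cv2.imwrite("pics/w5.png",cv2.resize(im[20:150,220:420,::-1],None,fx=4,fy=4,interpolation=cv2.INTER_CUBIC))
for a in((.03,-.1165,.0005),(.015,-.1165,.0),(.0,-.1165,.000),(.0,-.114,.0005)):
    P,T=tcp(*a);print(a,rel(P,T))
E
```

```text
[-3.877  11.4261 -2.6107] [0.1304 0.5868 0.3289]
{'t': 10.45, 'orig': array([ -0.2768, -12.6276,   5.7862]), 'Abot': array([  -0.341 , -115.4943,    0.5487]), 'Atop': array([  -0.3396, -116.1045,   12.5331]), 'Bbot': array([-0.2126, 90.2391, 11.0236]), 'eul': array([ 0.0509,  0.0001, -0.0006]), 'F': array([-3.8141, 11.2404, -2.8821]), 'w': 0.048592653204540495}
(0.03, -0.1165, 0.0005) [ 0.0046  0.0013  0.0112 -0.0002 -0.0266 -0.0008]
(0.015, -0.1165, 0.0) [ 0.0091  0.0013  0.0218 -0.0002 -0.0457 -0.0008]
(0.0, -0.1165, 0.0) [ 0.0136  0.0013  0.0299 -0.0002 -0.0648 -0.0008]
(0.0, -0.114, 0.0005) [ 0.0262  0.0013  0.0281 -0.0002 -0.0648 -0.0008]
```

View pics/w5.png

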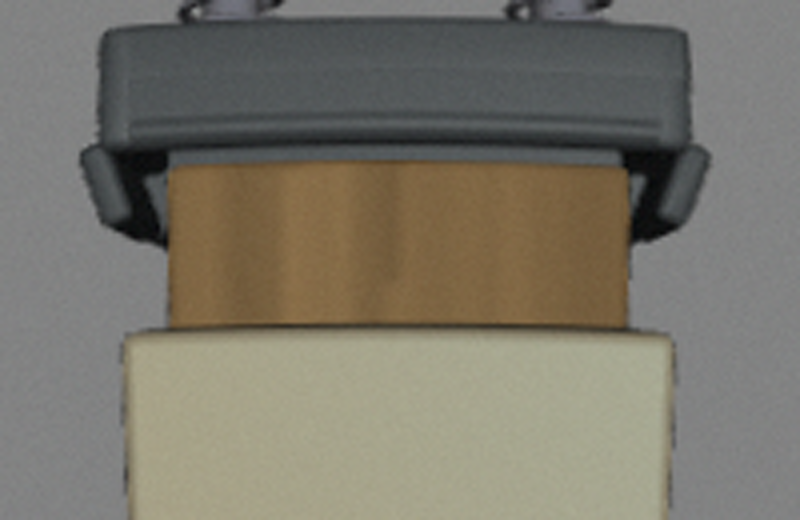

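The base end sits clear inside the +y lip (gap at rows 148–162 of the crop) and centred between the cheeks. I'll lower it fully.

play_rows:
  rows:
    - [[0.005,0.001,0.011,0,-0.026,-0.001,0],[0.009,0.001,0.02,0,-0.046,-0.001,0],[0.014,0.001,0.027,0,-0.062,-0.001,0],[0.014,0.001,0.027,0,-0.063,-0.001,0],[0.014,0.001,0.027,0,-0.063,-0.001,0],[0.014,0.001,0.027,0,-0.063,-0.001,0]]

```text
clock: 11.05
eef_pos: [0.462, 0.2212, 0.101]
eef_rot: [-3.141, -0.002, 1.348]
ft_force: [-1.4, 12.9, -1.8]
gripper_width: 0.0485
```

```bash
python3 - <<'E'
from h import *
np.set_printoptions(precision=4,suppress=True)
F=[]
for i in range(4): im=optics.get_image("wrist"); e=stone_est(); F.append(e["F"])
print(np.mean(F,0),np.std(F,0));print(e)
for a in((.0,-.1165,.000),(.0,-.110,.000),(.0,-.103,.000)):
    P,T=tcp(*a);print(a,rel(P,T))
E
```

```text
[-5.3234 11.7474 -1.9458] [0.3338 0.94   0.6676]
{'t': 11.25, 'orig': array([ -0.272 , -13.2902,   0.5605]), 'Abot': array([  -0.2783, -116.2901,    0.396 ]), 'Atop': array([  -0.2741, -116.3092,   12.3959]), 'Bbot': array([-0.2658, 89.7097,  0.7251]), 'eul': array([ 0.0016,  0.0004, -0.0001]), 'F': array([-5.7838, 12.5781, -1.0348]), 'w': 0.0487704312400285}
(0.0, -0.1165, 0.0) [-0.0004  0.0012  0.0028 -0.0004 -0.002  -0.0001]
(0.0, -0.11, 0.0) [ 0.0321  0.0012  0.0029 -0.0004 -0.002  -0.0001]
(0.0, -0.103, 0.0) [ 0.0671  0.0012  0.0029 -0.0004 -0.002  -0.0001]
```

Level at about 0.5 mm above the ledges. There is a 5 N sideways force from a cheek, so I'll ease 1 mm to -x while letting the jaw bring the stone back to the centre.

play_rows:
  rows:
    - [[0.012,-0.005,0,0,-0.002,0,0],[0.024,-0.005,0,0,-0.002,0,0],[0.036,-0.005,0,0,-0.002,0,0],[0.048,-0.005,0,0,-0.002,0,0],[0.06,-0.005,0,0,-0.002,0,0],[0.066,-0.005,0,0,-0.002,0,0],[0.066,-0.005,0,0,-0.002,0,0],[0.066,-0.005,0,0,-0.002,0,0]]

```text
clock: 12.05
eef_pos: [0.4641, 0.2321, 0.1007]
eef_rot: [3.141, 0.004, 1.35]
ft_force: [0.0, 2.8, -2.8]
gripper_width: 0.0486
```

```bash
python3 - <<'E'
from h import *
np.set_printoptions(precision=4,suppress=True)
F=[]
for i in range(4): im=optics.get_image("wrist"); e=stone_est(); F.append(e["F"])
print(np.mean(F,0),np.std(F,0),ctrl.read_state()["torque"]);print(e)
cv2.imwrite("pics/w6.png",cv2.resize(im[20:150,220:420,::-1],None,fx=4,fy=4,interpolation=cv2.INTER_CUBIC))
E
```

```text
[-1.267   3.4766 -3.0961] [0.5355 0.5177 0.3065] [ 0.8004 -0.0218 -0.3206]
{'t': 12.25, 'orig': array([-0.508 , -2.5189,  0.2845]), 'Abot': array([  -0.3459, -105.5181,    0.6699]), 'Atop': array([  -0.35  , -105.4732,   12.6698]), 'Bbot': array([ -0.67  , 100.4802,  -0.101 ]), 'eul': array([-0.0037, -0.0003,  0.0016]), 'F': array([-0.3445,  2.7909, -2.5774]), 'w': 0.04842565543003716}
```

View pics/w6.png

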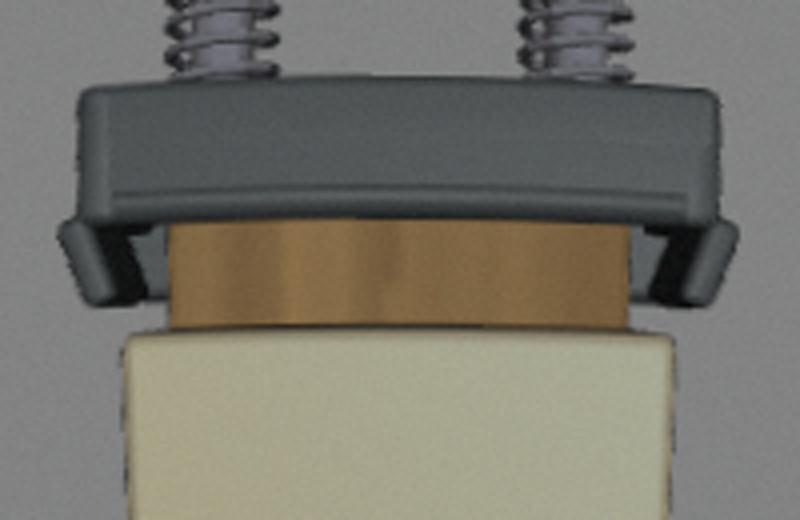

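The +y end is now under its lip, with about 2.5 mm still to go (3.5 N net, which agrees).

play_rows:
  rows:
    - [[0.007,0,0,0,0.004,0,0],[0.014,0,0,0,0.004,0,0],[0.014,0,0,0,0.004,0,0],[0.014,0,0,0,0.004,0,0],[0.014,0,0,0,0.004,0,0]]

```text
clock: 12.75
eef_pos: [0.4647, 0.2347, 0.1007]
eef_rot: [3.141, 0.001, 1.35]
ft_force: [-0.7, -0.3, -0.7]
gripper_width: 0.0489
```

```bash
python3 - <<'E'
from h import *
np.set_printoptions(precision=4,suppress=True)
F=[]
for i in range(5): optics.get_image("wrist"); e=stone_est(); F.append(e["F"])
print(np.mean(F,0),np.std(F,0));print(e)
E
```

```text
[-0.4005 -0.2421 -1.1418] [0.5627 0.3687 0.3957]
{'t': 13.0, 'orig': array([-0.5476,  0.4891,  0.2598]), 'Abot': array([  -0.3588, -102.5107,    0.3491]), 'Atop': array([  -0.3625, -102.5003,   12.3491]), 'Bbot': array([ -0.7364, 103.4889,   0.1705]), 'eul': array([-0.0009, -0.0003,  0.0018]), 'F': array([-0.1754, -0.3265, -0.852 ]), 'w': 0.04887398088222454}
```

Centred, with forces near zero. I'll release and withdraw upward.

play_rows:
  rows:
    - [[0,0,0,0,0,0,0.65],[0,0,0,0,0,0,0.75],[0,0,0,0,0,0,0.8],[0,0,0,0,0,0,0.8],[0,0,0,0,0,0,0.8],[0,0,-0.04,0,0,0,0.8],[0,0,-0.15,0,0,0,0.8],[0,0,-0.35,0,0,0,0.8],[0,0,-0.6,0,0,0,0.8],[0,0,-0.8,0,0,0,0.8],[0,0,-0.8,0,0,0,0.8],[0,0,-0.8,0,0,0,0.8]]

```text
clock: 14.2
eef_pos: [0.465, 0.2351, 0.2623]
eef_rot: [3.138, -0.001, 1.35]
ft_force: [-0.1, 0.1, -0.3]
gripper_width: 0.0686
```

```bash
python3 - <<'E'
from h import *
np.set_printoptions(precision=4,suppress=True)
im=optics.get_image("wrist")[:,:,::-1]; s=ctrl.read_state(); print(s["clock"],s["eef_pos"],s["ft_force"],s["gripper_width"])
sd=optics.get_image("side")[:,:,::-1]; sc=optics.get_image("scene")[:,:,::-1]
f=lambda a:cv2.resize(a,(400,280),interpolation=cv2.INTER_CUBIC)
def crop(n,a):
    u,v=proj(n,MID+[0,0,.02]).astype(int); return f(a[v-42:v+42,u-60:u+60])
cv2.imwrite("pics/fin.png",np.vstack([cv2.resize(im[20:180,220:420],None,fx=1.9,fy=1.9,interpolation=cv2.INTER_CUBIC)[:,:].copy() if 0 else cv2.copyMakeBorder(cv2.resize(im[30:270,200:440],(310,310)),0,0,245,245,0),np.hstack([crop("scene",sc),crop("side",sd)])]))
print(cream("wrist",im[:,:,::-1],(240,20,400,380),.06))
l=landmark_of("wrist","stone")[:1]; print(l,[onz("wrist",a["position"],.024) for a in l],MID)
for q in("creamer","timer","salt","mill"):
    for r in landmark_of("scene",q)[:1]: print(q,onz("scene",r["position"],0))
E
```

```text
14.25 [0.4643 0.2349 0.2607] [-0.4205  0.0299  0.5681] 0.06810275034368365
(((462.7752990722656, 235.84222412109375), (178.6542510986328, 49.59522247314453), 77.31257629394531), (290, 89, 57, 184))
[{'position': [315.8, 186.8], 'confidence': 0.95}] [array([0.4583, 0.2275, 0.024 ])] [0.4645 0.2312 0.024 ]
creamer [ 0.6135  0.0074 -0.    ]
timer [ 0.6247 -0.1637  0.    ]
salt [ 0.6744 -0.2683  0.    ]
mill [0.6118 0.3945 0.    ]
```

View pics/fin.png

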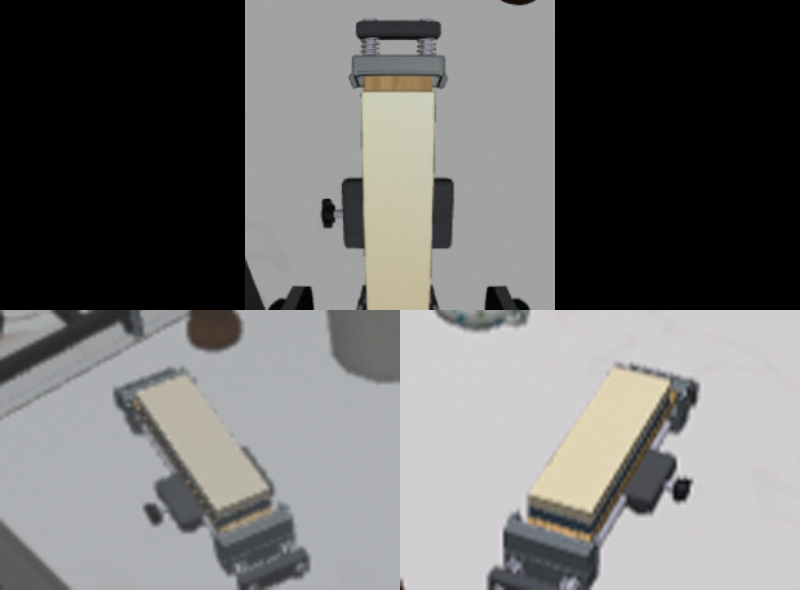

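Both lips hold the base and the stone is level, in line with the holder, and released. The wrist picture shows the base under the +y lip, and the lower crops show it from both sides.

```bash
python3 -c "
from bench import order; print(order.sign_off())"
```

```text
the job is handed in; nothing more can be done
None
```

The whetstone is clamped cream side up in the holder, and I handed the job in at about 14.5 s of the 54 s allowed; no verdict is reported.

- **What I did:** I gripped the stone across its 50 mm sides and tilted it 0.15 rad, pushing its -y end under the lip of `jaw_r`. I pressed that jaw back about 17 mm, with about 11–12 N along the holder. I then lowered the +y end inside the other lip and let the springs bring the stone back to the middle, then released it and lifted clear.
- **Before release:** The stone was within 0.5 mm of the centre and about 0.3 mm above the ledge height. Tilt was 0.001 rad and forces on the tool were near zero. I estimated the jaw positions from the spring law and the pose; they agreed to about 0.1 mm while pressing.
- **After release:** The pictures show the base in both jaws and the stone in line with the holder (about -12.7° for both). The gripper was well clear, with no contact force.
- **What disagreed:**
  - While the jaw was pushed back there was a sideways force of about 5 N, probably from a cheek. It went away after I shifted the stone about 1 mm.
  - The network's stone position after release was about 7 mm off my geometry; I put that down to network error.
  - Its fix on the timer differed by about 20 mm between two pictures, which is right at the limit. The arm did not go near the timer, so I took this as detection noise too.
  - The creamer, salt and mill positions agreed within about 6–7 mm.

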